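# Reassemble the washed coffee drip filter on the mug

### The arm

A 6-joint arm with a two-finger parallel gripper is mounted at the origin on a cart in front of the work surface, level with it; the furniture and walls round the work are solid. World frame = base frame: x ahead of the robot, y to its left, z up, the work surface at z = 0. Lengths are in m, angles in rad, forces in N, time in s.
With the tool pointing down it reaches from about 0.275 to 0.875 m from the base axis. Payload 12.5 kg.
Tool frame: the origin (TCP) lies on the centre line of the jaws, within the pads' length; the fingertips stand r.finger_overhang ahead of it and the grasp point (between the pads) lies 3 mm ahead of it (r.finger_overhang is the distance from the TCP to the fingertips, in m); z points along the fingers, y is the line along which they close (so a half turn about z gives the same grasp; the last joint's range is limited). The gripper opens to 85 mm and grips with 20 to 120 N. Pads are 22 mm wide; open, the fingers measure 114 mm over their backs; the gripper's body (76 mm by 85 mm) begins 54 mm behind the grasp point. The pads swing forward as they close: fully open they stand 13 mm farther back than shut.
Start: joints at [-0.085, 0.351, 1.652, -0, 1.139, -0.085], TCP at [0.55, 0, 0.253] pointing down, gripper open.
Joint ranges: [-2.75, 2.75], [-0.79, 2.1], [0.01, 2.65], [-1.57, 4.71], [0.07, 3.14], [-2.87, 2.87]. Speed limits (rad/s): [2.22, 2.22, 2.79, 3.14, 3.14, 3.14].

### API

Orientations are given as a unit quaternion [x, y, z, w].
In Python, from cell import r, optics gives the robot as it stands. The module is installed in compiled form; this text tells all that it offers. Calls block until the motion is done:
- r.move_to(position, orientation): joint-space move of the TCP to a pose.
- r.move_linear(position, rot=None, vel=0.15): straight line of the TCP; rot=None keeps the orientation; vel is the mean speed in m/s.
- r.set_joints(angles): joint-space move.
- r.set_gripper(opening, squeeze=None): opening from 0.0 (shut) to 1.0 (fully open); squeeze is the grip in N (None keeps the last); returns when the fingers have stopped.
- r.sleep(seconds).
- r.inverse_kinematics(position, orientation): joint angles nearest the present ones, or None.
- optics.get_image(name): name is "scene" or "side" or "wrist"; returns a dict with "pixels" (480x640x3 uint8, red, green, blue), "depth" (480x640 float32, m along the optical axis (not along the pixel's ray), 0 where there is no reading), "fx", "fy", "cx", "cy" (pixels), "camera_from_world" (4x4, takes a point from world to camera coordinates); the wrist camera has in their place "mount" (4x4, takes a point from camera to tool coordinates, whose origin is the TCP and whose axes are the flange's). Camera axes: x right, y down, z forward; pixel columns grow to the right and rows downward; lengths in m; the calibration is good to about 2 mm. A picture is of the moment at which its call begins: read the wrist's pose just before it.
A pose or a line that the arm cannot do raises r.PlanningError and nothing moves.
- r.hand_in(): hands the job in; it is judged then, once.
Readings, each from a call of its own:
- r.current_t(): time.
- r.current_q(): joint angles.
- r.current_qvel(): joint speeds.
- r.current_effort(): joint torques, N m.
- r.current_tool_pos(): TCP position.
- r.current_ee_rot(): TCP orientation.
- r.current_contact_force(): force on the tool from outside, world axes, zero at the start.
- r.current_torque(): the same for the moment, N m.
- r.current_opening(): opening from 0.0 (shut) to 1.0 (fully open).
- r.current_finger_force(): force on a finger pad.
Only numpy, scipy, OpenCV 4.12 (cv2) and the standard library are available. Lean on these libraries where they do the work, as an engineer would, in place of code of your own. Each camera call takes 0.05 s, during which the arm holds its last target. There are 200 camera calls.

### The job

The washed one-cup steel coffee filter lies in pieces on the worktop. Put it together on the white mug where the mug stands, one piece after another and letting go of each: first the wide plate on the mug's mouth, then the open chamber in the plate's collar, then the press, grip upwards, down to the bottom of the chamber, and last the domed lid over the chamber's rim. Every piece should sit fully home and level; do not knock the mug over or shift the sugar jar, the honey jar and the bowl.

Things in the scene. Friction and masses are not known exactly. Their poses are not given: they have to be found in the camera images.
- mug: white ceramic mug standing upright, 96 mm tall, round body 90 mm outside, 0.34 kg; may stand at any turn. Origin: on the worktop under the middle of body and handle together; the handle points to its -y, and the axis of the round body is 19.5 mm towards +y from the origin. Its z is up. It need not be moved
- mug_mouth (a point): centre of the mug's open round mouth, at the height of its rim (96 mm above the mug's foot); the opening clears about 70 mm across
- plate: steel drip plate, the widest piece: round flange 104 mm across, z = 8 to 11 mm. Below it a solid centring boss 58 mm across (54 at its foot), 8 mm deep, to go loosely into the mug's mouth. On top an open upright collar, 68 mm outside, 63 inside, z = 11 to 23 mm (floor inside at 11): grip it across the collar. Origin: centre of the boss's underside, z up. 0.1 kg. Yaw is of no matter
- chamber: steel brewing chamber: open round cup, mouth up, no handle, 52 mm tall, outside 52 mm across at the foot and 60 at the mouth, wall 2.5 mm, floor 3 mm. It stands inside the plate's collar on the plate's floor; grip it across the outside, higher than 15 mm from its foot. Origin: centre of its underside, z up. 0.09 kg. Yaw is of no matter
- press: steel press: perforated disc 42 mm across, 4 mm thick, with an upright 7 mm stem ending in a round finger grip 12 mm across, 50 to 66 mm above the disc's underside. Stands on its disc. Inside the chamber, on its floor, the grip stands out 17 mm above the rim. Origin: centre of the disc's underside, z up. 0.05 kg. Yaw is of no matter
- lid: steel domed lid, 75 mm across, 47 mm tall with its round black knob (16 mm across, z = 32.5 to 47 mm), where it is gripped. Hollow below: a skirt 70 mm inside, 8 mm deep, goes round the chamber's rim; a shoulder rests on the rim. Origin: centre of the skirt's lower edge, z up; seated it is 44 mm above the chamber's underside. 0.09 kg. Yaw is of no matter
- sugar_jar: bystander: glass sugar jar with a white knobbed lid (one piece), 104 mm across, 120 mm tall, stands behind the work. Origin: centre of its underside
- honey_jar: bystander: honey jar with a yellow cap, 67 mm across, 90 mm tall, behind the work on the right. Origin: centre of its underside
- bowl: bystander: empty white bowl, 115 mm across, 56 mm tall, behind the work on the left. Origin: centre of its underside

How it is judged:
By the outcome, as a careful person would: the job done as asked, in the order asked, and still so for the second after the job is handed in, with the robot touching nothing.
It also fails if it takes over 106 s, if anything falls off the work surface, if the arm or the gripper's body presses on something with over 40 N, if the wrist force passes 120 N, or if a joint passes its speed limit or range.

## Working session

There is one attempt and no reset: what is moved stays moved. The work goes in short steps, each a Python script; the robot and the scene stay as the last script left them, time stands still between calls to the robot, and variables do not carry over. Pictures are saved under pics/ and viewed, at most 14 in all, crops included, and the job is handed in when it is done.

```bash
mkdir -p pics; ls
python3 - <<'E'
from cell import r, optics
import cv2, numpy as np
for n in ("scene","side"):
    im=optics.get_image(n); np.savez(f"{n}.npz",**im)
    cv2.imwrite(f"pics/{n}.png",im["pixels"][:,:,::-1]); print(n,im["fx"],im["cx"],np.linalg.inv(im["camera_from_world"]).round(3).tolist())
print(r.finger_overhang,r.current_t(),r.current_ee_rot(),r.current_tool_pos())
w=optics.get_image("wrist"); print(w["mount"].round(4).tolist(), w["fx"])
E
```

```text
pics
scene 485.0583060179709 316.35105753057536 [[0.705, -0.437, 0.559, 0.093], [-0.71, -0.447, 0.545, -0.586], [0.012, -0.78, -0.625, 0.636], [0.0, 0.0, 0.0, 1.0]]
side 570.1701956409557 324.0353835373233 [[0.999, -0.028, 0.022, 0.583], [-0.031, -0.422, 0.906, -1.128], [-0.016, -0.906, -0.423, 0.581], [0.0, 0.0, 0.0, 1.0]]
0.022 0.1 [ 7.07113078e-01  7.07100300e-01 -3.37054447e-04 -3.83831006e-04] [5.49737662e-01 4.26564110e-05 2.52815081e-01]
[[-0.0004, -0.9638, -0.2665, 0.0678], [1.0, -0.0002, -0.0008, -0.0011], [0.0007, -0.2665, 0.9638, -0.12], [0.0, 0.0, 0.0, 1.0]] 345.3953633257503
```

View pics/scene.png

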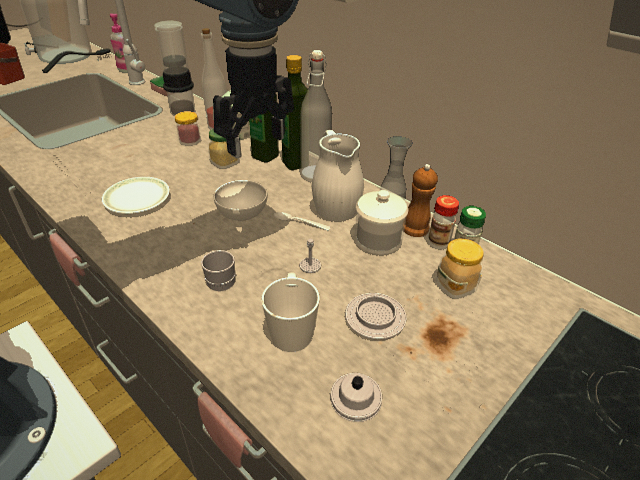

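View pics/side.png

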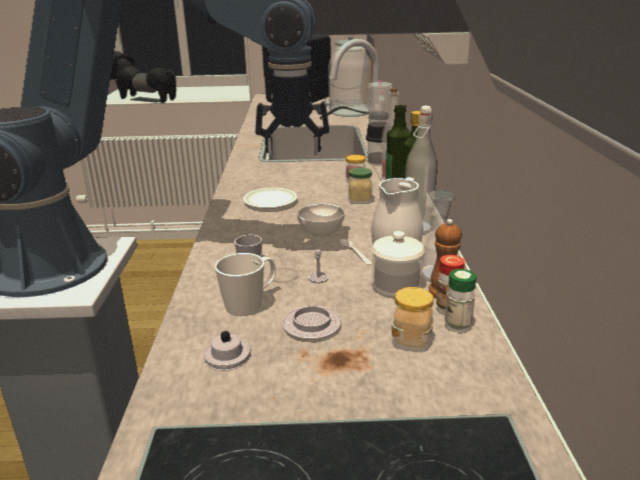

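The scene view shows the parts upright: mug (291,312), plate (375,314), chamber (219,270), press (310,258), lid (357,393), bowl (240,198), sugar jar (381,220) and honey jar (461,265). The side view agrees. I'll measure positions from depth.

```bash
cat > h.py <<'E'
from cell import r, optics
import cv2, numpy as np
from scipy.optimize import least_squares
from scipy.spatial.transform import Rotation as R
def cloud(im, T=None):
    "world points HxWx3, nan where no reading; T = world_from_camera"
    if T is None: T=np.linalg.inv(im["camera_from_world"])
    d=im["depth"].astype(float); d[d<=0]=np.nan
    v,u=np.mgrid[:480,:640]
    P=np.stack([(u-im["cx"])/im["fx"]*d,(v-im["cy"])/im["fy"]*d,d],-1)
    return P@T[:3,:3].T+T[:3,3]
def wrist():
    T=np.eye(4); T[:3,:3]=R.from_quat(r.current_ee_rot()).as_matrix(); T[:3,3]=r.current_tool_pos()
    im=optics.get_image("wrist"); return im, cloud(im,T@im["mount"])
def ring(P,c,zlo,zhi,rmid,win=None):
    "robust fit of a circle of radius rmid to the points at zlo..zhi near c"
    P=P.reshape(-1,3); win=win or rmid+.03
    P=P[(P[:,2]>zlo)&(P[:,2]<zhi)&(np.hypot(*(P[:,:2]-c[:2]).T)<win)]
    if len(P)<6: return None
    s=least_squares(lambda x:np.hypot(*(P[:,:2]-x).T)-rmid,np.median(P[:,:2],0),loss="soft_l1",f_scale=.002)
    return s.x.round(4),len(P),np.abs(s.fun).mean().round(4),P[:,2].max().round(4)
E
python3 - <<'E'
import re
src=open('h.py').read()
from h import *
px={"scene":dict(mug=(291,340),plate=(375,314),chamber=(219,270),press=(310,248),lid=(357,382),bowl=(240,212),sugar=(381,198),honey=(463,250)),
"side":dict(mug=(243,290),plate=(312,320),chamber=(249,243),press=(318,260),lid=(226,338),bowl=(321,228),sugar=(398,240),honey=(414,297))}
spec=dict(mug=(.088,.1,.0435),plate=(.019,.026,.0328),chamber=(.047,.055,.029),press=(.05,.07,.005),lid=(.033,.05,.007),bowl=(.05,.06,.056),honey=(.075,.095,.03),sugar=(.06,.09,.052))
for n in px:
    P=cloud(np.load(n+".npz"))
    t=P[400:470,:][:, :].reshape(-1,3)
    for k,(u,v) in px[n].items():
        c=np.nanmedian(P[v-3:v+4,u-3:u+4].reshape(-1,3),0); print(n,k,c.round(3),*ring(P,c,*spec[k],win=spec[k][2]+.04) or ["none"])
E
```

```text
scene mug [ 0.419 -0.216  0.039] [ 0.445  -0.1887] 632 0.001 0.0983
scene plate [ 0.577 -0.259  0.011] [ 0.576  -0.2605] 264 0.0008 0.026
scene chamber [0.449 0.02  0.016] [0.4415 0.0026] 245 0.001 0.0549
scene press [ 0.593 -0.083  0.041] [ 0.592  -0.0828] 58 0.0011 0.067
scene lid [ 0.431 -0.342  0.047] [ 0.4339 -0.3415] 194 0.004 0.0494
scene bowl [0.569 0.1   0.048] [0.6036 0.1429] 228 0.0011 0.0589
scene sugar [ 0.741 -0.129  0.113] [ 0.7541 -0.1227] 1091 0.0112 0.09
scene honey [ 0.743 -0.312  0.09 ] [ 0.7473 -0.3143] 827 0.0073 0.0937
side mug [ 0.456 -0.229  0.06 ] [ 0.4486 -0.1902] 340 0.0013 0.0953
side plate [ 0.579 -0.258  0.01 ] [ 0.579  -0.2618] 199 0.0011 0.0253
side chamber [0.443 0.028 0.034] [0.4447 0.0015] 121 0.0015 0.0544
side press [ 0.595 -0.018 -0.   ] none
side lid [ 0.439 -0.348  0.04 ] [ 0.4367 -0.3418] 96 0.0013 0.0472
side bowl [0.605 0.09  0.036] [0.6069 0.1411] 142 0.0016 0.0573
side sugar [ 0.75  -0.135  0.106] [ 0.7561 -0.1238] 992 0.0065 0.09
side honey [ 0.749 -0.319  0.089] [ 0.7503 -0.3162] 810 0.0069 0.092
```

Positions from the two cameras agree to 3 mm. Next: a wrist look at the plate, then a light touch on bare worktop to calibrate fingertip height at this opening.

```bash
cat >> h.py <<'E'
Q=[.70710678,.70710678,0,0]
def touch(z0,zmin,fmin=3,step=.001):
    "step down from TCP height z0 until contact; returns z"
    p=np.array(r.current_tool_pos()); p[2]=z0; r.move_linear(p,rot=Q,vel=.1)
    f0=r.current_contact_force()[2]
    while p[2]>zmin:
        p[2]-=step; r.move_linear(p,vel=.05)
        if abs(r.current_contact_force()[2]-f0)>fmin: break
    return r.current_tool_pos()[2], r.current_contact_force()[2]-f0
E
python3 - <<'E'
from h import *
r.move_to([.577,-.261,.17],Q); im,P=wrist()
print(r.current_t(), "plate",ring(P,(.577,-.261),.019,.027,.0328)); cv2.imwrite("pics/w1.png",im["pixels"][:,:,::-1])
r.set_gripper(.82); print(r.current_opening(),r.finger_overhang)
r.move_linear([.58,-.385,.10],rot=Q,vel=.2); print(r.current_t())
print(touch(.03,.005)); print(r.current_t())
r.move_linear([.58,-.385,.10],vel=.2); r.set_gripper(1.0)
E
```

```text
1.2667 plate (array([ 0.5766, -0.2596]), 975, np.float64(0.0008), np.float64(0.0256))
0.8225415563636589 0.022
2.4333
(np.float64(0.014432130778803804), np.float64(5.317296484196591))
7.2833
```

View pics/w1.png

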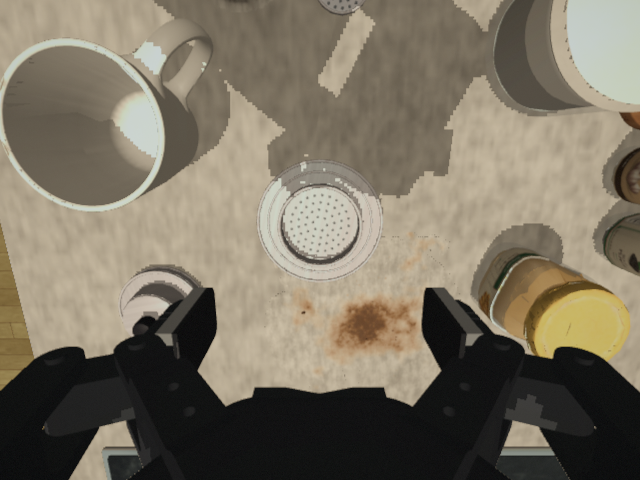

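The wrist view shows the plate at (320,225), aligned below the open jaws, with the mug at (85,120) and its handle pointing away. Tip offset is 14.5 mm at this opening. Next: measure the mug mouth from the wrist, then grip and lift the plate.

Run:
```python
from h import *
r.move_to([.447,-.19,.235],Q); im,P=wrist()
print("mug",ring(P,(.447,-.19),.09,.1,.0435))
r.move_to([.5766,-.26,.08],Q); r.move_linear([.5766,-.26,.0285],vel=.1)
r.set_gripper(0,40); print(r.current_opening(),r.current_finger_force(),r.current_contact_force())
r.move_linear([.5766,-.26,.18],vel=.15)
print(r.current_opening(),r.current_finger_force(),r.current_t()); im,P=wrist(); cv2.imwrite("pics/w2.png",im["pixels"][:,:,::-1])
r.move_linear([.4468,-.19,.18],vel=.15)
s=optics.get_image("side"); cv2.imwrite("pics/s2.png",cv2.resize(s["pixels"][130:330,130:400,::-1],None,fx=2,fy=2)); print(r.current_t())
```

```text
mug (array([ 0.4458, -0.187 ]), 1937, np.float64(0.0011), np.float64(0.0966))
0.7743545689469804 42.02318320982158 [-2.68479074  2.03709833  8.48758184]
0.7777572064927932 44.65871449559927 12.3167
13.55
```

View pics/s2.png

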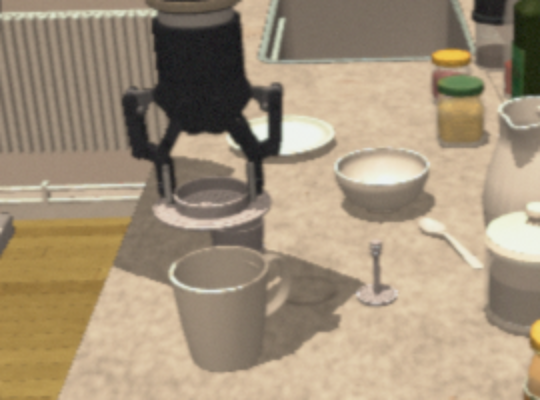

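The plate hangs level in the jaws over the mug. Lowering it until contact.

Run:
```python
from h import *
r.move_linear([.446,-.188,.18],rot=Q,vel=.1)
print(touch(.124,.1145,fmin=4)); print(r.current_t(),r.current_contact_force())
r.set_gripper(1.0); z=r.current_tool_pos()
r.move_linear([z[0],z[1],.235],vel=.15); im,P=wrist()
cv2.imwrite("pics/w3.png",im["pixels"][:,:,::-1])
c=ring(P,(.446,-.188),.107,.116,.0328); print("collar",c)
d=np.hypot(P[...,0]-c[0][0],P[...,1]-c[0][1])
for a,b in ((.037,.05),(.031,.034),(0,.025)):
    m=(d>a)&(d<b)&(P[...,2]>.08); A=np.c_[P[m][:,:2]-c[0],np.ones(m.sum())]
    print(a,b,np.median(P[m][:,2]).round(4),np.linalg.lstsq(A,P[m][:,2],rcond=None)[0].round(4))
print(r.current_t())
```

```text
(np.float64(0.11740958962919942), np.float64(6.839688194180256))
16.2583 [-1.3172354   0.9992876   5.91061387]
collar (array([ 0.4447, -0.1876]), 1119, np.float64(0.0007), np.float64(0.1132))
0.037 0.05 0.2508 [-0.0051  0.5782  0.2114]
0.031 0.034 0.2949 [-0.0194  3.0219  0.2051]
0 0.025 0.2984 [-0.0132  6.2532  0.195 ]
17.575
```

View pics/w3.png

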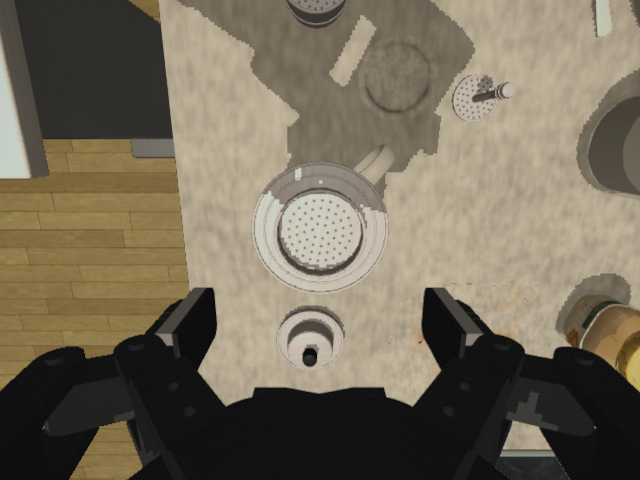

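The plate sits concentrically on the mug at (320,230), released. I'll check its level numerically, then fetch the chamber.

```bash
cat >> h.py <<'E'
def level(P,c,bands,zlo,zhi):
    d=np.hypot(P[...,0]-c[0],P[...,1]-c[1])
    for a,b in bands:
        p=P[(d>a)&(d<b)&(P[...,2]>zlo)&(P[...,2]<zhi)]
        if len(p)<10: print(a,b,"few"); continue
        A=np.c_[p[:,:2]-c,np.ones(len(p))]; print(a,b,len(p),"median z",np.median(p[:,2]).round(4),"slope",np.linalg.lstsq(A,p[:,2],rcond=None)[0].round(4))
E
python3 - <<'E'
from h import *
im,P=wrist(); level(P,np.array([.4447,-.1876]),((.037,.05),(0,.025)),.09,.125)
r.move_to([.443,.002,.17],Q); im,P=wrist(); c=ring(P,(.443,.002),.047,.056,.029); print("chamber",c); x,y=c[0]
r.move_linear([x,y,.042],rot=Q,vel=.15)
r.set_gripper(0,40); print(r.current_opening(),r.current_finger_force())
r.move_linear([x,y,.2],vel=.15)
print(r.current_opening(),r.current_finger_force(),r.current_t())
r.move_linear([.4447,-.1876,.2],vel=.2)
s=optics.get_image("side"); cv2.imwrite("pics/s4.png",cv2.resize(s["pixels"][110:330,130:400,::-1],None,fx=2,fy=2)); print(r.current_t())
E
```

```text
0.037 0.05 5627 median z 0.0977 slope [0.0028 0.0015 0.0977]
0 0.025 3209 median z 0.0977 slope [0.0028 0.0015 0.0977]
chamber (array([0.4417, 0.0041]), 1163, np.float64(0.0009), np.float64(0.0543))
0.6752752739605318 39.51971550704911
0.680735661397468 42.89569392101839 21.0833
22.2417
```

View pics/s4.png

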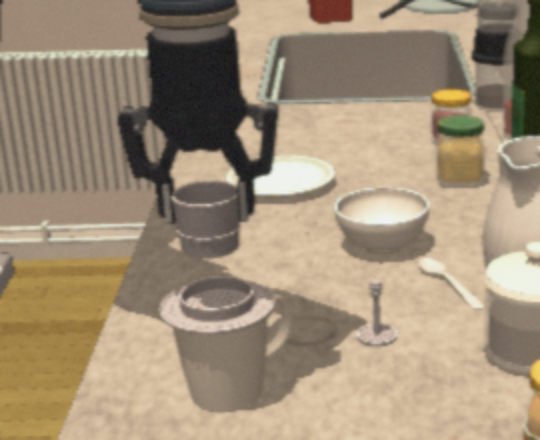

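The plate is level to 0.2°, and the chamber hangs straight over the collar. Lowering it.

Run:
```python
from h import *
print(touch(.147,.137,fmin=4),r.current_t())
r.set_gripper(.9); p=r.current_tool_pos()
r.move_linear([p[0],p[1],.27],vel=.15); im,P=wrist()
c=ring(P,(.4447,-.1876),.145,.156,.029); print("rim",c)
level(P,c[0],((.027,.031),(0,.015)),.09,.16); level(P,c[0],((.038,.05),),.09,.115)
print("collar",ring(P,(.4447,-.1876),.107,.116,.0328)); 
r.move_to([.593,-.083,.19],Q); im,P=wrist(); print("press grip",ring(P,(.593,-.083),.052,.07,.005,win=.02),"disc",ring(P,(.593,-.083),.002,.008,.0,win=.03))
cv2.imwrite("pics/w5.png",im["pixels"][:,:,::-1]); p=P.reshape(-1,3); p=p[(np.hypot(p[:,0]-.593,p[:,1]+.083)<.03)&(p[:,2]>.045)&(p[:,2]<.075)]; print(len(p),p.min(0),p.max(0),r.current_t())
```

```text
(np.float64(0.1414614217853347), np.float64(6.277905485833156)) 24.425
rim (array([ 0.4432, -0.1869]), 1170, np.float64(0.0009), np.float64(0.1531))
0.027 0.031 1852 median z 0.1483 slope [-0.0361 -0.4014  0.1382]
0 0.015 936 median z 0.1006 slope [ 0.0066 -0.0002  0.1006]
0.038 0.05 3258 median z 0.0977 slope [0.0011 0.0012 0.0977]
collar (array([ 0.4449, -0.1828]), 727, np.float64(0.0043), np.float64(0.116))
press grip (array([ 0.5922, -0.082 ]), 251, np.float64(0.0012), np.float64(0.0671)) disc (array([ 0.5923, -0.0788]), 1332, np.float64(0.0141), np.float64(0.007))
253 [ 0.58600369 -0.08773876  0.05108471] [ 0.59819455 -0.07645568  0.06707674] 26.6667
```

View pics/w5.png

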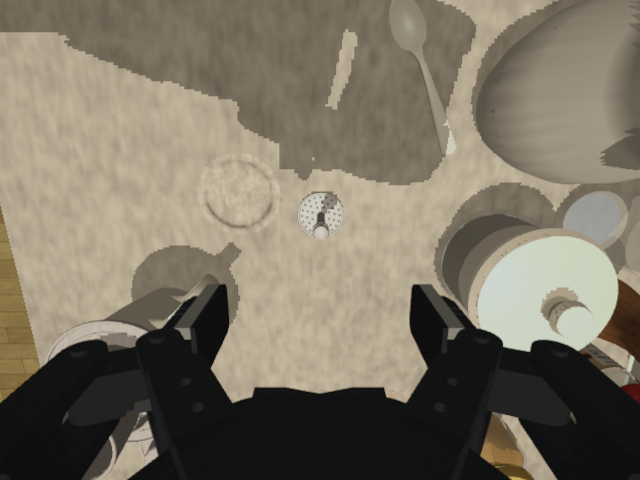

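The chamber's floor reads 0.1006, level with the plate's bias, so it is home. The press stands upright at (320,215), grip at (321,232). Gripping it, with tips 2–3 mm above what will be the chamber rim.

Run:
```python
from h import *
r.set_gripper(.6); x,y=.5933,-.082
r.move_linear([x,y,.075],rot=Q,vel=.12)
r.set_gripper(0,30); print(r.current_opening(),r.current_finger_force())
r.move_linear([x,y,.25],vel=.15)
print(r.current_opening(),r.current_finger_force(),r.current_t())
r.move_linear([.4446,-.1869,.25],vel=.2)
s=optics.get_image("side"); a=s["pixels"][130:330,160:310,::-1]
s=optics.get_image("scene"); b=s["pixels"][150:350,200:350,::-1]
cv2.imwrite("pics/s6.png",cv2.resize(np.hstack([a,b]),None,fx=2.6,fy=2.6)); print(r.current_t())
```

```text
0.11850192884236305 29.334643185138702
0.11861077193137269 29.21982318162918 29.9167
31.075
```

View pics/s6.png

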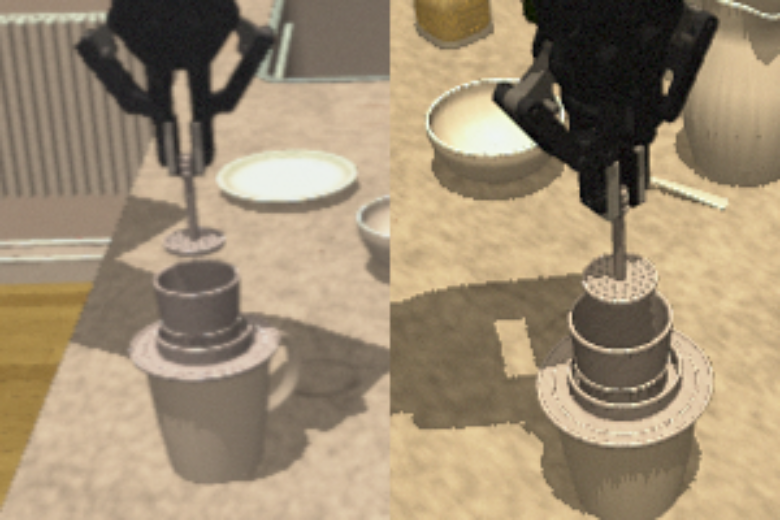

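The press hangs over the chamber. I'll check its tilt numerically from both fixed cameras (stem lean against TCP).

Run:
```python
from h import *
t=np.array(r.current_tool_pos()); print(t)
for n in("side","scene"):
    P=cloud(optics.get_image(n)).reshape(-1,3); P=P[np.hypot(P[:,0]-t[0],P[:,1]-t[1])<.03]
    print(n,"chamber",ring(P,t,.145,.156,.029))
    p=P[(P[:,2]>.164)&(P[:,2]<.19)]; print("disc",len(p),p.mean(0).round(4),p.min(0).round(4),p.max(0).round(4))
    for lo in (.188,.2,.212):
        p=P[(P[:,2]>lo)&(P[:,2]<lo+.012)]; print("stem",lo,len(p),np.median(p,0).round(4) if len(p) else 0)
```

```text
[ 0.44518623 -0.18642744  0.24985366]
side chamber (array([ 0.4458, -0.1893]), 124, np.float64(0.0014), np.float64(0.1518))
disc 228 [ 0.447  -0.192   0.1779] [ 0.426  -0.2111  0.1731] [ 0.4672 -0.1687  0.1899]
stem 0.188 25 [ 0.4469 -0.1903  0.1938]
stem 0.2 27 [ 0.4477 -0.1907  0.206 ]
stem 0.212 22 [ 0.4461 -0.1907  0.2175]
scene chamber (array([ 0.4425, -0.1886]), 131, np.float64(0.0011), np.float64(0.1536))
disc 467 [ 0.4422 -0.1893  0.1794] [ 0.423  -0.2087  0.1741] [ 0.4645 -0.1655  0.1896]
stem 0.188 32 [ 0.4421 -0.1899  0.1944]
stem 0.2 32 [ 0.4424 -0.1897  0.2055]
stem 0.212 30 [ 0.4418 -0.1894  0.2172]
```

The stem is vertical and the disc is within about 1 mm of the chamber's centre. Lowering it.

Run:
```python
from h import *
r.move_linear([.4438,-.1872,.24],rot=Q,vel=.1)
print(touch(.186,.1725,fmin=3,step=.001),r.current_contact_force(),r.current_t())
```

```text
(np.float64(0.17655001640152812), np.float64(4.292255752317593)) [-1.27426936  0.23397757  5.34774977] 34.6167
```

Run:
```python
from h import *
p=r.current_tool_pos(); r.set_gripper(.35); r.move_linear([p[0],p[1],.28],vel=.15)
im,P=wrist(); cv2.imwrite("pics/w7.png",im["pixels"][:,:,::-1])
print("grip",ring(P,(.444,-.187),.157,.175,.005,win=.02),"rim",ring(P,(.4447,-.1876),.147,.1535,.029,win=.034))
level(P,np.array([.4432,-.1869]),((.006,.02),),.095,.12); level(P,np.array([.4432,-.1869]),((.038,.05),),.09,.105)
r.move_to([.4355,-.3415,.17],Q); im,P=wrist(); print("lid knob",ring(P,(.4355,-.3415),.035,.05,.007,win=.025),"rim",ring(P,(.4355,-.3415),.003,.012,.0,win=.045))
cv2.imwrite("pics/w8.png",im["pixels"][150:350,200:440,::-1])
p=P.reshape(-1,3); d=np.hypot(p[:,0]-.4345,p[:,1]+.341)
for a in np.arange(0,.04,.004):
    m=(d>=a)&(d<a+.004)&(p[:,2]<.06); print(a.round(3),m.sum(),np.median(p[m,2]).round(4),end="; ")
print(r.current_t())
```

```text
grip (array([ 0.4424, -0.1871]), 252, np.float64(0.0012), np.float64(0.1683)) rim (array([ 0.4432, -0.1871]), 965, np.float64(0.0009), np.float64(0.1524))
0.006 0.02 1232 median z 0.1047 slope [0.0069 0.0058 0.1047]
0.038 0.05 3102 median z 0.0977 slope [0.0018 0.0017 0.0977]
lid knob (array([ 0.4341, -0.3396]), 389, np.float64(0.0018), np.float64(0.048)) rim (array([ 0.434 , -0.3317]), 3039, np.float64(0.032), np.float64(0.012))
0.0 88 0.0464; 0.004 240 0.0458; 0.008 396 0.031; 0.012 559 0.0308; 0.016 721 0.0305; 0.02 776 0.0298; 0.024 731 0.0167; 0.028 959 0.0098; 0.032 1234 0.0099; 0.036 915 0.0098; 36.6667
```

View pics/w7.png

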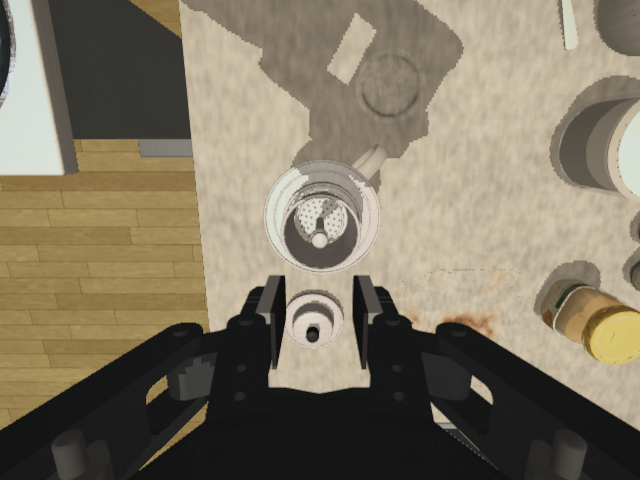

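View pics/w8.png

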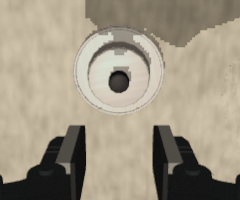

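The press stands centred in the chamber (grip 17 mm above the rim, disc level); the lid is upright with its knob at (119,82) of the crop. Fetching the lid.

Run:
```python
from h import *
x,y=.4353,-.3398
r.move_linear([x,y,.057],rot=Q,vel=.12)
r.set_gripper(0,40); print(r.current_opening(),r.current_finger_force(),r.current_contact_force())
r.move_linear([x,y,.28],vel=.15)
print(r.current_opening(),r.current_finger_force(),r.current_t())
r.move_linear([.4445,-.187,.28],vel=.2)
t=np.array(r.current_tool_pos()); ims=[]
for n,sl in(("side",np.s_[110:310,160:310,::-1]),("scene",np.s_[150:350,200:350,::-1])):
    im=optics.get_image(n); ims.append(im["pixels"][sl]); P=cloud(im)
    print(n,"chamber",ring(P,t,.145,.155,.029,win=.035))
    p=P.reshape(-1,3); p=p[(np.hypot(p[:,0]-t[0],p[:,1]-t[1])<.05)&(p[:,2]>.215)&(p[:,2]<.2365)]; print("lid",len(p),((p.min(0)+p.max(0))/2).round(4),p.max(0)-p.min(0))
    level(P,t[:2],((.027,.037),),.215,.24)
cv2.imwrite("pics/s9.png",cv2.resize(np.hstack(ims),None,fx=2.6,fy=2.6)); print(t,r.current_t())
```

```text
0.16327786648199002 38.941388726234436 [-1.03676006  1.50070771  6.80303864]
0.16664912053978392 38.99310350418091 39.675
side chamber (array([ 0.4458, -0.1887]), 199, np.float64(0.0039), np.float64(0.1548))
lid 544 [ 0.4456 -0.1945  0.2282] [0.07490061 0.07145935 0.01664207]
0.027 0.037 257 median z 0.2312 slope [0.0226 0.078  0.2317]
scene chamber (array([ 0.4431, -0.1882]), 383, np.float64(0.0022), np.float64(0.1546))
lid 976 [ 0.4428 -0.1881  0.2293] [0.07546233 0.07702388 0.01404751]
0.027 0.037 511 median z 0.2333 slope [0.0009 0.0239 0.2333]
[ 0.44455335 -0.18755674  0.279971  ] 40.6917
```

View pics/s9.png

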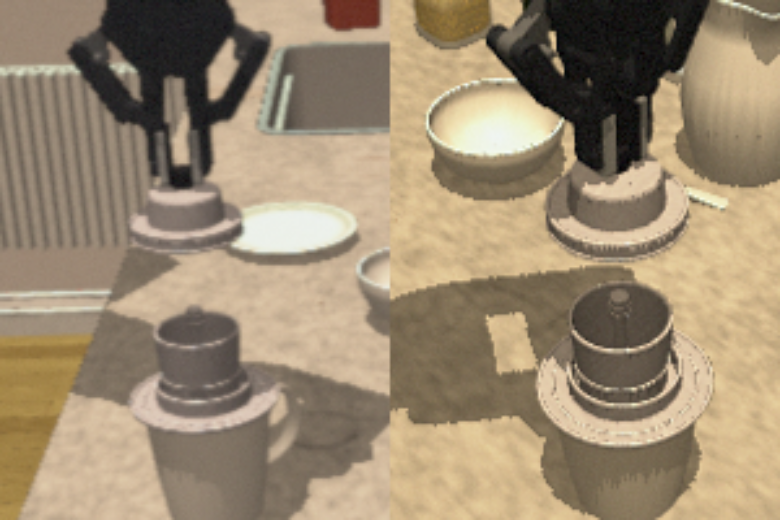

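The lid hangs nearly level (about 1.4°) and is centred within about 1 mm over the chamber. Lowering it, releasing and checking.

Run:
```python
from h import *
print(touch(.212,.1955,fmin=4),r.current_contact_force(),r.current_t())
r.set_gripper(.35); p=r.current_tool_pos(); r.move_linear([p[0],p[1],.31],vel=.15)
im,P=wrist(); c=ring(P,(.444,-.187),.178,.192,.007,win=.02); print("knob",c)
level(P,c[0],((.012,.021),(.029,.036)),.145,.18); level(P,c[0],((.042,.05),),.09,.105)
r.move_to([.5,.05,.3],Q)
ims=[]
for n,sl in(("side",np.s_[150:350,160:310,::-1]),("scene",np.s_[180:380,220:370,::-1])):
    im=optics.get_image(n); ims.append(im["pixels"][sl]); P=cloud(im)
    print(n,"bowl",ring(P,(.605,.142),.05,.06,.056,win=.096)[0],"sugar",ring(P,(.755,-.123),.06,.09,.052,win=.092)[0],"honey",ring(P,(.749,-.315),.075,.095,.03,win=.07)[0])
cv2.imwrite("pics/s10.png",cv2.resize(np.hstack(ims),None,fx=2.6,fy=2.6)); print(r.current_t())
```

```text
(np.float64(0.20230056768941962), np.float64(5.173321635571542)) [-0.87337938 -0.52686255  3.74632017] 44.025
knob (array([ 0.4429, -0.1874]), 393, np.float64(0.0018), np.float64(0.1919))
0.012 0.021 1552 median z 0.1751 slope [ 0.0021 -0.0057  0.1751]
0.029 0.036 1979 median z 0.1544 slope [ 0.0022 -0.0011  0.1544]
0.042 0.05 1420 median z 0.0977 slope [-0.0004 -0.0019  0.0978]
side bowl [0.6068 0.1413] sugar [ 0.7559 -0.1225] honey [ 0.7502 -0.3161]
scene bowl [0.6032 0.1429] sugar [ 0.7559 -0.1221] honey [ 0.7472 -0.3141]
46.3083
```

View pics/s10.png

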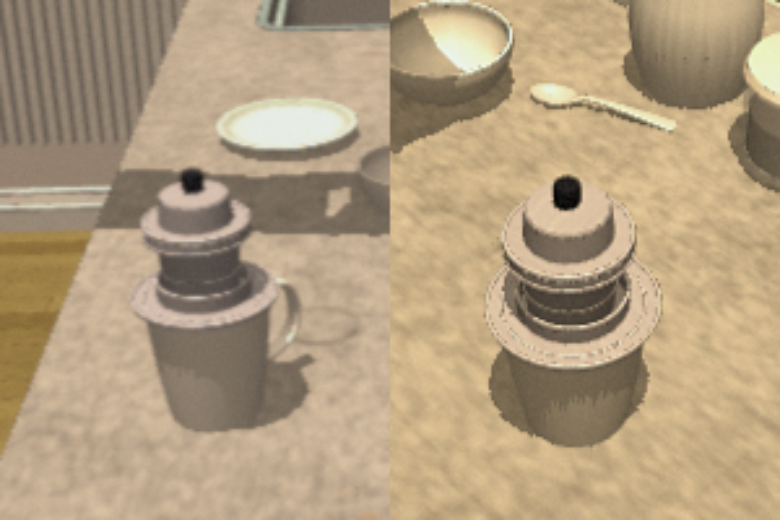

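Everything looks stacked and level, and the bystanders haven't moved. The lid may read about 1 mm high, so I'll compare against its on-table reading in the fixed cameras and then press the knob lightly to confirm.

Run:
```python
from h import *
def prof(P,c):
    P=P.reshape(-1,3); d=np.hypot(P[:,0]-c[0],P[:,1]-c[1]); return P,d
for n,c0,c1 in(("side",(.4367,-.3418),(.4455,-.189)),("scene",(.4335,-.3415),(.443,-.188))):
    for tag,im,c,z0 in(("table",np.load(n+".npz"),c0,0),("now",optics.get_image(n),c1,.143)):
        P,d=prof(cloud(im),c); z=P[:,2]-z0
        print(n,tag,"dome",np.median(z[(d>.01)&(d<.019)&(z>.025)&(z<.037)]).round(4),"brim",np.median(z[(d>.029)&(d<.035)&(z>.004)&(z<.015)]).round(4))
r.set_gripper(0); r.move_to([.4445,-.1875,.25],Q)
print(touch(.218,.207,fmin=5,step=.0005),r.current_t())
r.move_linear([.4445,-.1875,.31],vel=.15); im,P=wrist()
level(P,np.array([.4429,-.1874]),((.012,.021),(.029,.036)),.145,.18); level(P,np.array([.4429,-.1874]),((.042,.05),),.09,.105)
```

```text
side table dome 0.0302 brim 0.0093
side now dome 0.0315 brim 0.0107
scene table dome 0.032 brim 0.011
scene now dome 0.0335 brim 0.0128
(np.float64(0.21346363320298517), np.float64(5.7914258632579)) 50.75
0.012 0.021 1542 median z 0.1751 slope [ 0.001  -0.0077  0.1751]
0.029 0.036 1985 median z 0.1544 slope [3.300e-03 1.000e-04 1.544e-01]
0.042 0.05 1415 median z 0.0977 slope [ 0.0003 -0.0022  0.0978]
```

The lid reads a uniform +1.4 mm. I'll find which level adds that by comparing the plate flange on the table and now, and the mug rim.

Run:
```python
from h import *
for n,c0,c1 in(("side",(.579,-.2618),(.4455,-.189)),("scene",(.576,-.2605),(.443,-.188))):
    for tag,im,c,z0 in(("table",np.load(n+".npz"),c0,0),("now",optics.get_image(n),c1,.088)):
        P=cloud(im).reshape(-1,3); d=np.hypot(P[:,0]-c[0],P[:,1]-c[1]); z=P[:,2]-z0
        m=(d>.038)&(d<.049)&(z>.005)&(z<.018); print(n,tag,"flange",m.sum(),np.median(z[m]).round(4))
    P=cloud(np.load(n+".npz")).reshape(-1,3); d=np.hypot(P[:,0]-c1[0],P[:,1]-c1[1]); z=P[:,2]; m=(d>.042)&(d<.0445)&(z>.09)&(z<.1); print("mug rim",np.percentile(z[m],[50,80,95]).round(4))
    P=P[(np.abs(P[:,0]-.5)<.03)&(np.abs(P[:,1]+.3)<.02)]; print("table z",np.median(P[:,2]).round(4))
```

```text
side table flange 368 0.0099
side now flange 296 0.0091
mug rim [0.0926 0.0934 0.0941]
table z -0.0012
scene table flange 612 0.0117
scene now flange 660 0.0109
mug rim [0.0941 0.0959 0.0968]
table z 0.0006
```

The plate and chamber read home, and only the lid is high. I'll check the chamber's actual rim height in the initial images, which needs no motion.

Run:
```python
from h import *
for n,c,cl,tb in(("side",(.4447,.0015),(.4367,-.3418),-.0012),("scene",(.4415,.0026),(.4335,-.3415),.0006)):
    P=cloud(np.load(n+".npz")).reshape(-1,3); d=np.hypot(P[:,0]-c[0],P[:,1]-c[1]); z=P[:,2]-tb
    m=(d>.0265)&(d<.031)&(z>.04)&(z<.07); print(n,"rim",m.sum(),np.percentile(z[m],[50,70,80,90,95,99,100]).round(4), "floor",np.median(z[(d<.012)&(z>-.01)]).round(4))
    t=P[(np.abs(P[:,0]-.45)<.03)&(np.abs(P[:,1]+.06)<.02)]; print("table",np.median(t[:,2]).round(4))
```

```text
side rim 218 [0.0475 0.0503 0.0516 0.0524 0.0532 0.0545 0.0556] floor nan
table 0.5152
scene rim 389 [0.0482 0.0512 0.0521 0.0532 0.0539 0.0546 0.0559] floor nan
table 0.0015
  return _methods._mean(a, axis=axis, dtype=dtype,
  ret = ret.dtype.type(ret / rcount)
```

Run:
```python
from h import *
r.set_gripper(.35); r.move_linear([.4445,-.1875,.2025],rot=Q,vel=.15); r.set_gripper(0,40); r.move_linear([.4445,-.1875,.29],vel=.15)
print(r.current_t())
for n,c0,p0,c1,tb in(("side",(.4447,.0015),(.595,-.083),(.4457,-.189),-.0012),("scene",(.4415,.0026),(.592,-.0828),(.443,-.1883),.0006)):
    for tag,im,c,p,z0,zp in(("table",np.load(n+".npz"),c0,p0,0,0),("now",optics.get_image(n),c1,c1,.099,.102)):
        P=cloud(im).reshape(-1,3); z=P[:,2]-tb
        d=np.hypot(P[:,0]-c[0],P[:,1]-c[1]); m=(d>.0265)&(d<.031)&(z-z0>.04)&(z-z0<.07)
        e=np.hypot(P[:,0]-p[0],P[:,1]-p[1]); k=(e<.01)&(z-zp>.05)&(z-zp<.08)
        f=(d>.038)&(d<.05)&(z>.09)&(z<.107)
        print(n,tag,"rim",m.sum(),np.percentile(z[m]-z0,[80,90,95,99]).round(4),"grip",k.sum(),np.percentile(z[k]-zp,[50,80,95]).round(4) if k.sum() else "","grip xy",np.median(P[k],0).round(4) if k.sum() else "", "flange",np.median(z[f]).round(4) if f.sum() else "")
        if tag=="now":
            print("lid",ring(P,c1,.215,.245,.036,win=.045)); level(P,np.array(c1),((.029,.035),),.22,.246)
```

```text
53.975
side table rim 218 [0.0516 0.0524 0.0532 0.0545] grip 45 [0.0613 0.0653 0.0669] grip xy [ 0.595  -0.088   0.0601] flange 
side now rim 323 [0.0509 0.0518 0.0524 0.0532] grip 62 [0.0595 0.0644 0.0656] grip xy [ 0.4456 -0.1916  0.1603] flange 0.0982
lid (array([ 0.4449, -0.1877]), 546, np.float64(0.004), np.float64(0.2449))
0.029 0.035 125 median z 0.2389 slope [-0.0293  0.0921  0.2391]
scene table rim 389 [0.0521 0.0532 0.0539 0.0546] grip 57 [0.0615 0.065  0.0661] grip xy [ 0.59   -0.085   0.0621] flange 
scene now rim 513 [0.0516 0.0524 0.053  0.0536] grip 91 [0.0614 0.0648 0.0659] grip xy [ 0.4406 -0.1907  0.164 ] flange 0.0984
lid (array([ 0.4433, -0.1869]), 996, np.float64(0.0037), np.float64(0.2449))
0.029 0.035 283 median z 0.2409 slope [0.0036 0.0063 0.2409]
```

The chamber rim and press grip are both home (same −0.7 mm offset as the flange). Re-lowering the lid with a slightly firmer push and a small wiggle, logging height and force.

Run:
```python
from h import *
r.move_linear([.4445,-.1872,.215],rot=Q,vel=.1)
f0=r.current_contact_force()[2]; p=np.array(r.current_tool_pos()); p[:2]=.4445,-.1872; z=.207
while z>.197:
    z-=.0007; p[2]=z; r.move_linear(p,vel=.05); f=r.current_contact_force()[2]-f0; print(round(r.current_tool_pos()[2],4),round(f,1),end="; ")
    if f>9: break
for dx,dy in((.0015,0),(-.0015,0),(0,.0015),(0,-.0015),(0,0)):
    r.move_linear(p+[dx,dy,0],vel=.03); print((dx,dy),np.round(r.current_contact_force()-np.array([0,0,f0]),1))
print(r.current_tool_pos(),r.current_t())
r.set_gripper(.35); q=r.current_tool_pos(); r.move_linear([q[0],q[1],.31],vel=.15); im,P=wrist()
c=ring(P,(.444,-.187),.178,.192,.007,win=.02); print(c)
level(P,c[0],((.012,.021),(.029,.036)),.145,.18); level(P,c[0],((.042,.05),),.09,.105)
for n,c1 in(("side",(.4455,-.189)),("scene",(.443,-.188))):
    P=cloud(optics.get_image(n)).reshape(-1,3); d=np.hypot(*(P[:,:2]-c1).T); z=P[:,2]-.143
    print(n,"dome",np.median(z[(d>.01)&(d<.019)&(z>.025)&(z<.037)]).round(4),"brim",np.median(z[(d>.029)&(d<.035)&(z>.004)&(z<.015)]).round(4))
print(r.current_t())
```

```text
0.2061 -0.6; 0.2057 0.5; 0.2049 -0.6; 0.2042 -0.3; 0.2036 0.7; 0.2034 6.6; 0.2033 13.5; (0.0015, 0) [-3.4  0.1 13.7]
(-0.0015, 0) [1.1 1.5 9.7]
(0, 0.0015) [-2.  -1.  12.2]
(0, -0.0015) [-1.5  3.1 13.8]
(0, 0) [-1.4  0.3 13. ]
[ 0.4451077  -0.18757495  0.20327469] 58.05
(array([ 0.4429, -0.1869]), 392, np.float64(0.0017), np.float64(0.192))
0.012 0.021 1540 median z 0.1751 slope [ 0.0013 -0.0023  0.1751]
0.029 0.036 1985 median z 0.1545 slope [0.0029 0.003  0.1545]
0.042 0.05 1426 median z 0.0978 slope [0.001  0.002  0.0977]
side dome 0.0316 brim 0.0107
scene dome 0.0335 brim 0.0125
59.375
```

The lid stops firmly at the same height each time, level within 0.2° and concentric with the chamber. The arm is clear, so I'm handing in.

Run:
```python
from h import *
r.move_to([.5,.03,.3],Q); print(r.hand_in(), r.current_t())
```

```text
the job is handed in; nothing more can be done
the job is handed in; nothing more can be done
```

The filter is assembled on the mug in the order asked and handed in at about 60 s; plate, chamber and press measured fully home, the lid is level and centred on a firm stop but read 1.4–2 mm above its nominal height, and the sugar jar, honey jar and bowl had not moved when last measured (46 s).

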